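# Draw the paddle board out from under the stack of boxes

## Robot

A 7-joint arm with a two-finger parallel gripper is mounted at the origin on the work surface. World frame = base frame: x ahead of the robot, y to its left, z up, the work surface at z = 0. Lengths are in m, angles in rad, forces in N, time in s.
With the tool pointing down it reaches from about 0.4 to 0.925 m from the base axis. Payload 5.6 kg.
Tool frame: the origin (TCP) lies midway between the tips of the shut fingers; the grasp point (between the pads) lies 19 mm behind it; y points along the fingers, x is the direction in which the jaws open and shut, and the axes are right-handed (so a half turn about y gives the same grasp; the last joint's range is limited). The gripper opens to 85 mm and grips with 20 to 120 N. Pads are 22 mm wide; open, the fingers measure 114 mm over their backs; the gripper's body (76 mm by 85 mm) begins 54 mm behind the grasp point. The pads swing forward as they close: fully open they stand 13 mm farther back than shut.
Start: joints at [-1.236, 0.468, -0.012, 1.603, 0.006, 1.071, -0.056], TCP at [0.24, 0.604, 0.231] pointing down, gripper open.
Joint ranges: [-2.53, 2.53], [-0.31, 2.02], [-1.57, 1.55], [0.28, 2.44], [-1.29, 4.43], [0.15, 1.84], [-2.92, 2.92]. Speed limits (rad/s): [2.57, 2.57, 3.14, 3.14, 3.14, 3.14, 3.14].

## Interface

Orientations are given as a 3x3 rotation matrix whose columns are the frame's x, y, z axes.
In Python, from rig import bot gives the robot as it stands. The module is installed in compiled form; this text tells all that it offers.
- The arm moves only by the tool arm_command, never from a script. Its argument "commands" is text: rows parted by semicolons, each of 7 numbers parted by spaces: the shift along the tool's x, y, z in cm, then the turn, a rotation vector about the tool's x, y, z in degrees, then the finger opening in cm, from 0 to 8.54. In form: x y z wx wy wz hand; .... A call has 1 to 10 rows; each row shifts and turns the commanded pose from where the row before left it, along the tool's axes as they then stand; what a row does not reach is not made up. A row lasts 1/12 s, in which the tool goes at most 41.7 mm and 7.16 degrees, less where a joint would pass 70% of its speed; a pose out of reach is approached as far as the arm can. A call with a gripper value outside its range is refused whole. The fingers move at their own pace and stop on an object; "grip_force" is the grip in N (left out, the last holds). Time passes only in rows, so rows that do not move let the fingers close. It gives the time, the measured TCP pose, the force and the opening at its end, in the units of the state.
- bot.get_state(): the state, without advancing time (a new reading comes with each control period).
- bot.read_camera(name): name is "side" or "top" or "wrist"; returns a dict with "frame" (480x640x3 uint8, blue, green, red), "range_z" (480x640 float32, m along the optical axis (not along the pixel's ray), 0 where there is no reading), "fx", "fy", "cx", "cy" (pixels), "cam_to_world" (4x4, takes a point from camera to world coordinates). Camera axes: x right, y up, looking along -z (the intrinsics and any distortion apply to the point x, -y, -z); pixel columns grow to the right and rows downward; lengths in m; the calibration is good to about 2 mm. A picture is of the moment at which its call begins.
- bot.job_done(): hands the job in, once; it reports no verdict.
The state is a dict: "time_s": time; "q": joint angles; "joint_vel": joint speeds; "tau": joint torques, N m; "tool_pos": TCP position; "eef_rot": TCP orientation; "force": force on the tool from outside, world axes, zero at the start; "ft_torque": the same for the moment, N m; "gripper_width": finger opening in m.
Only numpy, scipy, OpenCV 4.12 (cv2) and the standard library are available. Lean on these libraries where they do the work, as an engineer would, in place of code of your own. Each camera call takes 0.05 s, during which the arm holds its last target. There are 200 camera calls.

## Task

Pull the wooden paddle board out from under the stack of boxes on the stand, past its two dowels, so that the boxes and the cone figure settle onto the stand still stacked and upright; do not lift the stack or take it apart. Then lay the paddle flat on the white card sheet without dropping it, all of it on the sheet, let go, and leave the other things on the table where they are.

Things in the scene. Friction and masses are not known exactly. Their poses are not given: they have to be found in the camera images.
- stand: Fixed plywood stacking stand: a slab 130 x 130 mm, 12 mm thick; origin at the centre of its underside, on the table. Its +x axis points to its front, horizontally. Two upright dowels (10 mm diameter, tops 50 mm above the table) stand near the front edge at x = +52 mm, y = +47 and -47 mm: they stop the boxes from following when the paddle is pulled out towards +x. The clear gap between them is 84 mm. Once the paddle is out, the large box drops 6 mm onto the slab.
- paddle: Loose plain wooden paddle board, 6 mm thick, 60 g, lying on the stand's slab (12 mm above the table) under the boxes. Origin at the centre of the underside of its blade (90 mm along x, 66 mm along y, x from -45 to +45 mm); its handle, 28 mm wide, runs along +x from the blade to x = +155 mm. At the start +x points within 0.05 rad of the stand's front, and the handle sticks out between the dowels; about 85 mm of it overhangs the slab freely, 12 mm above the table.
- handle_end (a point): The middle of the paddle's handle end, x = +155 mm in the paddle's frame, at mid-thickness.
- blade_edge (a point): The middle of the blade's far edge, x = -45 mm in the paddle's frame, at mid-thickness.
- large_box: Loose plain closed wooden box, 90 (x) x 110 (y) x 40 mm high, about 180 g, lying on the paddle behind the dowels. Origin at the centre of its underside.
- small_box: Loose plain closed wooden box, 75 (x) x 80 (y) x 35 mm high, about 100 g, on the large box. Origin at the centre of its underside.
- cone_top: Loose wooden cone figure, 44 mm base diameter, 70 mm high, standing on the small box; its tip is 163 mm above the table. Origin at the centre of its underside.
- sheet: Fixed plain white sheet of stiff card lying on the table, 280 mm (its x axis) x 180 mm (its y axis), 2 mm thick, to the left of the stand. Origin at the centre of its underside.
- mug: Bystander: white mug, 80 mm diameter, 90 mm high. Origin at the centre of its underside.
- marker_a: Bystander: marker pen lying flat, 125 mm long along its x, 17 mm thick. Origin under its middle, on the table.
- marker_b: Bystander: a second such marker pen.
- cone_a: Bystander: small wooden cone figure on the table, 34 mm base diameter, 55 mm high. Origin at the centre of its underside.
- cone_b: Bystander: a second such small cone figure on the table.
There are look-alikes about, which are no part of the job. What is shaped like the small_box but blue or yellow is not meant. Of the things that look like the paddle, the larger one is meant.

How it is judged:
By the outcome, as a careful person would: the job done as asked, in the order asked, and still so for the second after the job is handed in, with the robot touching nothing.
It also fails if it takes over 48 s, if anything falls off the work surface, if the arm or the gripper's body presses on something with over 40 N, if the wrist force passes 120 N, or if a joint passes its speed limit or range.

## Working session

There is one attempt and no reset: what is moved stays moved. The work goes in short steps, Python scripts to look and compute and a tool call to move; the robot and the scene stay as the last step left them, time stands still between calls to the robot, and variables do not carry over. Pictures are saved under pics/ and viewed, about 8 in all and at most 12, crops included, and the job is handed in when it is done.

Besides the shell and the picture viewer there is one more tool, called after "Request:" as a command line: name --argument value ..., lists and objects as JSON in quotes. arm_command: Moves the arm, as the interface text tells. Its arguments: {"type":"object","properties":{"commands":{"type":"string"},"grip_force":{"type":"number"}},"required":["commands"]}

```bash
mkdir -p pics; cat > h.py <<'E'
import numpy as np, cv2
from rig import bot
def cam(n):
    return bot.read_camera(n)
def world(c):
    z=c["range_z"]; v,u=np.mgrid[0:480,0:640]
    P=np.stack([(u-c["cx"])/c["fx"]*z,-(v-c["cy"])/c["fy"]*z,-z,np.ones_like(z)],-1)
    W=(P@np.asarray(c["cam_to_world"]).T)[...,:3]; W[z==0]=np.nan
    return W
def ray(c,u,v,h):
    T=np.asarray(c["cam_to_world"]); d=T[:3,:3]@np.array([(u-c["cx"])/c["fx"],-(v-c["cy"])/c["fy"],-1]); o=T[:3,3]
    return o+d*(h-o[2])/d[2]
E
python3 - <<'E'
from h import *
for n in("top","side"):
    c=cam(n); cv2.imwrite(f"pics/{n}0.png",c["frame"]); np.save(f"{n}0.npy",c,allow_pickle=True); print(n,{k:(v if k not in("frame","range_z") else None) for k,v in c.items()})
s=bot.get_state(); print(s)
E
```

```text
top {'frame': None, 'range_z': None, 'fx': 433.31992755686474, 'fy': 433.31992755686474, 'cx': 317.55702887192064, 'cy': 238.32300532967832, 'cam_to_world': array([[ 0.00754723,  0.98521594, -0.17115076,  0.38513676],
       [-0.99987104,  0.00986145,  0.01267534, -0.06299664],
       [ 0.01417574,  0.17103302,  0.98516331,  0.948345  ],
       [ 0.        ,  0.        ,  0.        ,  1.        ]])}
side {'frame': None, 'range_z': None, 'fx': 457.26248952425846, 'fy': 457.26248952425846, 'cx': 312.7166562985822, 'cy': 236.20183569838474, 'cam_to_world': array([[ 9.66609599e-01,  1.67823007e-01, -1.93652577e-01,
         3.36765473e-01],
       [-2.56253546e-01,  6.33194069e-01, -7.30341969e-01,
        -7.25742940e-01],
       [ 5.14778221e-05,  7.55579717e-01,  6.55056706e-01,
         6.57369821e-01],
       [ 0.00000000e+00,  0.00000000e+00,  0.00000000e+00,
         1.00000000e+00]])}
{'time_s': 0.1, 'q': array([-1.2360188 ,  0.46829024, -0.01158562,  1.60351722,  0.00600995,
        1.07137668, -0.05629538]), 'joint_vel': array([-0.000194  , -0.0036089 , -0.00058052, -0.00376814,  0.00036374,
        0.00061242,  0.00015312]), 'tau': array([ 1.06487889e-03, -5.33519912e+01,  2.17368436e-02, -2.51964390e+01,
        1.14836369e-02,  4.30879634e-03, -1.19187143e-05]), 'tool_pos': array([0.23964982, 0.60368608, 0.23043876]), 'eef_rot': array([[ 3.68920788e-01, -4.52031530e-04, -9.29460729e-01],
       [ 9.29459543e-01, -1.49050426e-03,  3.68921043e-01],
       [-1.55212912e-03, -9.99998787e-01, -1.29732988e-04]]), 'force': array([-0.39963314,  0.83047251, -0.04905864]), 'ft_torque': array([ 0.04458881, -0.01448   ,  0.01735393]), 'gripper_width': 0.08531687181780158}
```

View pics/top0.png

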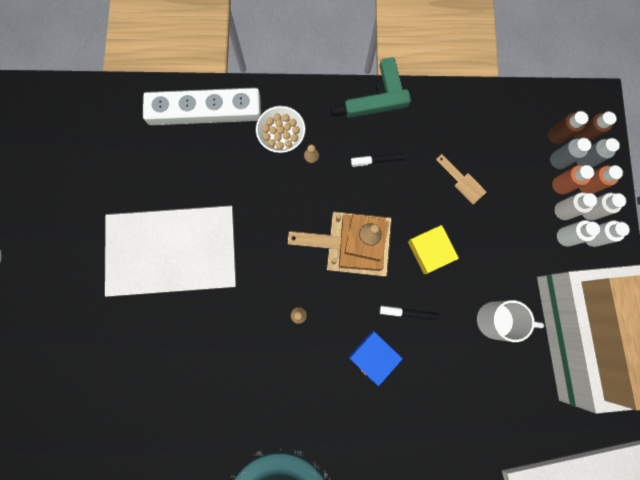

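View pics/side0.png

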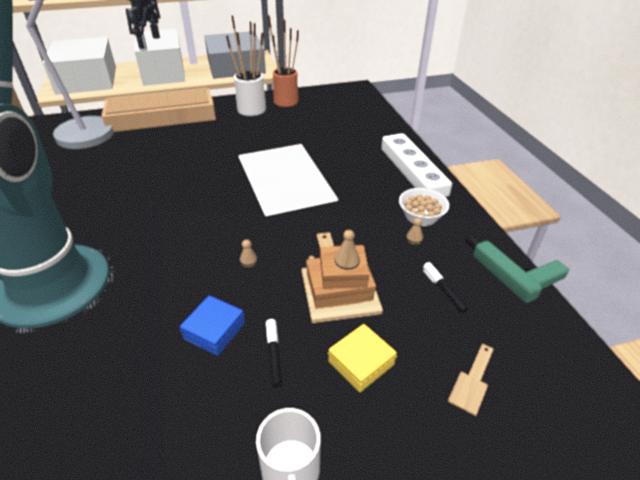

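The top view shows the stand and stack at about (360,245). A handle sticks out to the left, with its end at (290,239). The white sheet is at (105–235, 207–297), and the mug is at (505,321). There are two paddle-like things: one under the stack at (290–390,240) and a smaller loose one at (437–487,155–203). The larger one, under the stack, is the one meant. Next I measure both and confirm in a crop.

```bash
python3 - <<'E'
from h import *
c=np.load("top0.npy",allow_pickle=True).item(); s=np.load("side0.npy",allow_pickle=True).item()
f=c["frame"]; W=world(c); hsv=cv2.cvtColor(f,cv2.COLOR_BGR2HSV)
m=cv2.inRange(hsv,(5,60,60),(28,255,255))
def rect(mask,x0,y0,x1,y1,h,nm):
    k=np.zeros_like(mask);k[y0:y1,x0:x1]=mask[y0:y1,x0:x1]
    v,u=np.nonzero(k); P=np.array([ray(c,a,b,h)[:2] for a,b in zip(u,v)],np.float32)
    r=cv2.minAreaRect(P); b=cv2.boxPoints(r); print(nm,len(u),np.round(r[0],4),np.round(r[1],4),"corners",np.round(b,4).tolist(),"z",np.nanmedian(W[...,2][k>0]).round(4)); return k
rect(m,280,225,327,255,.018,"handle")
rect(m,430,150,490,208,.006,"small paddle")
rect(cv2.inRange(hsv,(0,0,150),(180,40,255)),95,200,245,302,.002,"sheet")
# stand: points with z near .012 by depth
z=W[...,2]; 
k=((z>.006)&(z<.0165)&(m>0)).astype(np.uint8)*255; rect(k,322,205,400,282,.012,"stand")
for a,b in((.052,.064),(.09,.101)):
    k=((z>a)&(z<b)&(m>0)).astype(np.uint8)*255; rect(k,325,205,400,282,(.058 if a<.06 else .093),"box%.3f"%a)
# handle axis: centre line by column
p=[]
for u in range(293,326):
    v=np.nonzero(m[225:255,u])[0]+225; p.append(ray(c,u,v.mean(),.018)[:2])
p=np.array(p);vx,vy,x0,y0=cv2.fitLine(p.astype(np.float32),cv2.DIST_L2,0,.01,.01).ravel();print("axis",vx,vy,x0,y0,"angle from +y",np.arctan2(-vx*np.sign(vy),abs(vy)))
cv2.imwrite("pics/crop1.png",np.hstack([cv2.resize(f[195:295,270:410],(560,400),interpolation=cv2.INTER_CUBIC),cv2.resize(f[150:210,430:490],(230,400//400*400),interpolation=cv2.INTER_CUBIC)]))
E
```

```text
handle 573 [ 0.5445 -0.0515] [0.0871 0.0321] corners [[0.5245000123977661, -0.0934000015258789], [0.5565000176429749, -0.09629999846220016], [0.5644000172615051, -0.009499999694526196], [0.5325000286102295, -0.006599999964237213]] z 0.0178
small paddle 864 [ 0.694  -0.3954] [0.1349 0.0474] corners [[0.6284999847412109, -0.42410001158714294], [0.6608999967575073, -0.4587000012397766], [0.7595000267028809, -0.3666999936103821], [0.7271999716758728, -0.3319999873638153]] z 0.0037
sheet 10449 [0.5206 0.2504] [0.1808 0.2804] corners [[0.4189000129699707, 0.38260000944137573], [0.4422000050544739, 0.1031000018119812], [0.6223999857902527, 0.11819999665021896], [0.5989999771118164, 0.397599995136261]] z 0.0019
stand 869 [ 0.538 -0.158] [0.1451 0.1302] corners [[0.4659999907016754, -0.22380000352859497], [0.5956000089645386, -0.23669999837875366], [0.6098999977111816, -0.09229999780654907], [0.4803999960422516, -0.07940000295639038]] z 0.0121
box0.052 749 [ 0.5344 -0.1634] [0.0993 0.11  ] corners [[0.4763000011444092, -0.2093999981880188], [0.5860999822616577, -0.21660000085830688], [0.5925999879837036, -0.11739999800920486], [0.4828000068664551, -0.11029999703168869]] z 0.0579
box0.090 1064 [ 0.5388 -0.1729] [0.0747 0.08  ] corners [[0.4918999969959259, -0.2011999934911728], [0.5702000260353088, -0.21770000457763672], [0.5856000185012817, -0.1446000039577484], [0.5073000192642212, -0.12809999287128448]] z 0.0931
axis 0.09025525 0.9959187 0.544038 -0.05634866 angle from +y -0.09037824
```

View pics/crop1.png

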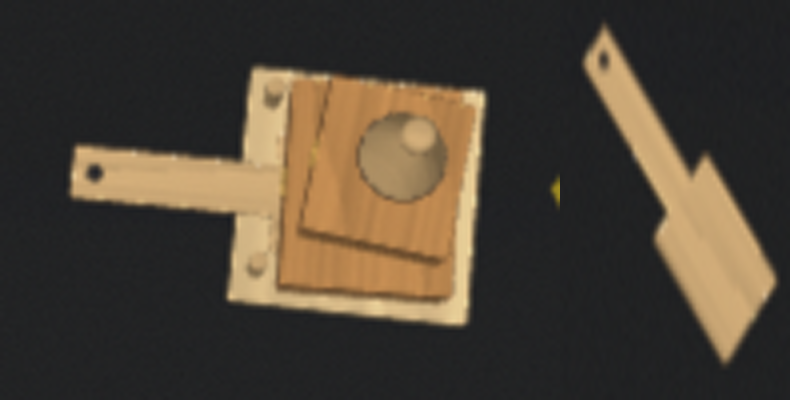

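Confirmed: the paddle under the stack shows its hole end at (95,172) in the crop, between the two dowels at (272,97) and (257,265). Its handle is about 32 mm wide in the mask. The loose look-alike on the right is only 135 mm long in total. The sheet measures 280×181 mm and the handle top is at z = 18 mm, both as they should be. Next I plan the approach.

```bash
cat >> h.py <<'E'
from scipy.spatial.transform import Rotation as R
def plan(target,yaw,n,hand,p0=None,R0=None):
    """rows to target TCP pos, tool y straight down, tool x at yaw (rad, world)"""
    s=bot.get_state(); p=np.array(s["tool_pos"] if p0 is None else p0,float); Q=np.array(s["eef_rot"] if R0 is None else R0)
    x=np.array([np.cos(yaw),np.sin(yaw),0]); y=np.array([0,0,-1.]); Qt=np.stack([x,y,np.cross(x,y)],1)
    rows=[]
    for i in range(n):
        rv=R.from_matrix(Q.T@Qt).as_rotvec(degrees=True)/(n-i); d=Q.T@(np.array(target)-p)/(n-i)*100
        d=np.round(d,1 if n-i>1 else 2); rv=np.round(rv,1)
        rows.append(" ".join(f"{a:g}" for a in (*d,*rv,hand)))
        p=p+Q@d/100; Q=Q@R.from_rotvec(rv,degrees=True).as_matrix()
    for i in range(0,n,10): print("; ".join(rows[i:i+10]))
    print("end",p.round(4)); return p,Q
E
python3 - <<'E'
from h import *
plan([.546,-.036,.11],-.09,20,6)
E
```

```text
-2.4 0.6 -2.6 0 3.7 -0 6; -2.2 0.6 -2.8 0 3.7 -0 6; -2.1 0.6 -2.9 0 3.7 -0 6; -1.9 0.6 -3 0 3.7 -0 6; -1.7 0.6 -3.1 0 3.7 -0 6; -1.5 0.6 -3.2 0 3.7 -0 6; -1.2 0.6 -3.3 0 3.7 -0 6; -1 0.6 -3.4 0 3.7 -0 6; -0.8 0.6 -3.5 0 3.7 -0 6; -0.6 0.6 -3.5 0 3.7 -0 6
-0.3 0.6 -3.5 0 3.7 -0 6; -0.1 0.6 -3.5 0 3.6 -0 6; 0.1 0.6 -3.5 0 3.7 -0 6; 0.3 0.6 -3.5 0 3.6 -0 6; 0.5 0.6 -3.5 0 3.7 -0 6; 0.8 0.6 -3.5 0 3.6 -0 6; 1 0.6 -3.4 0 3.7 -0 6; 1.2 0.6 -3.4 0 3.6 -0 6; 1.4 0.7 -3.3 0 3.7 -0 6; 1.66 0.63 -3.11 0.1 3.6 -0 6
end [ 0.546 -0.036  0.11 ]
```

Request:
arm_command --commands "-2.4 0.6 -2.6 0 3.7 0 6; -2.2 0.6 -2.8 0 3.7 0 6; -2.1 0.6 -2.9 0 3.7 0 6; -1.9 0.6 -3 0 3.7 0 6; -1.7 0.6 -3.1 0 3.7 0 6; -1.5 0.6 -3.2 0 3.7 0 6; -1.2 0.6 -3.3 0 3.7 0 6; -1 0.6 -3.4 0 3.7 0 6; -0.8 0.6 -3.5 0 3.7 0 6; -0.6 0.6 -3.5 0 3.7 0 6" --grip_force 60

```text
time_s: 0.93
tool_pos: [0.393, 0.282, 0.171]
eef_rot: [[0.856, -0.0, -0.518], [0.518, -0.0, 0.856], [-0.0, -1.0, 0.0]]
force: [0.2, 0.3, -0.1]
gripper_width: 0.0597
```

Request:
arm_command --commands "-0.3 0.6 -3.5 0 3.7 0 6; -0.1 0.6 -3.5 0 3.6 0 6; 0.1 0.6 -3.5 0 3.7 0 6; 0.3 0.6 -3.5 0 3.6 0 6; 0.5 0.6 -3.5 0 3.7 0 6; 0.8 0.6 -3.5 0 3.6 0 6; 1 0.6 -3.4 0 3.7 0 6; 1.2 0.6 -3.4 0 3.6 0 6; 1.4 0.7 -3.3 0 3.7 0 6; 1.66 0.63 -3.11 0.1 3.6 0 6"

```text
time_s: 1.77
tool_pos: [0.5463, -0.037, 0.1094]
eef_rot: [[0.996, -0.001, 0.093], [-0.093, 0.002, 0.996], [-0.001, -1.0, 0.002]]
force: [1.4, -0.5, 0.6]
gripper_width: 0.0603
```

```bash
python3 - <<'E'
from h import *
s=bot.get_state();print(s["time_s"],s["tool_pos"],s["eef_rot"].round(3).tolist(),s["gripper_width"],s["force"])
c=cam("wrist"); cv2.imwrite("pics/w1.png",c["frame"]); print(np.round(c["cam_to_world"],3).tolist())
f=c["frame"]; W=world(c); hsv=cv2.cvtColor(f,cv2.COLOR_BGR2HSV)
m=(cv2.inRange(hsv,(5,60,60),(28,255,255))>0)&(W[...,2]>.012)&(W[...,2]<.024)&(W[...,1]>-.085)
P=W[m]; print(len(P), np.median(P[:,2])); r=cv2.minAreaRect(P[:,:2].astype(np.float32)); print(r,cv2.boxPoints(r))
E
```

```text
1.7667 [ 0.54629313 -0.03696815  0.10938069] [[0.996, -0.001, 0.093], [-0.093, 0.002, 0.996], [-0.001, -1.0, 0.002]] 0.06029773223605183 [ 1.35232883 -0.50404377  0.57021973]
[[0.996, 0.088, 0.028, 0.554], [-0.093, 0.954, 0.285, 0.036], [-0.001, -0.287, 0.958, 0.253], [0.0, 0.0, 0.0, 1.0]]
6687 0.01851216698832861
((0.563091516494751, -0.04609798640012741), (0.07774245738983154, 0.3790223002433777), 89.99095153808594) [[ 0.37357423 -0.08493929]
 [ 0.75259656 -0.08499914]
 [ 0.7526088  -0.00725669]
 [ 0.37358648 -0.00719683]]
```

View pics/w1.png

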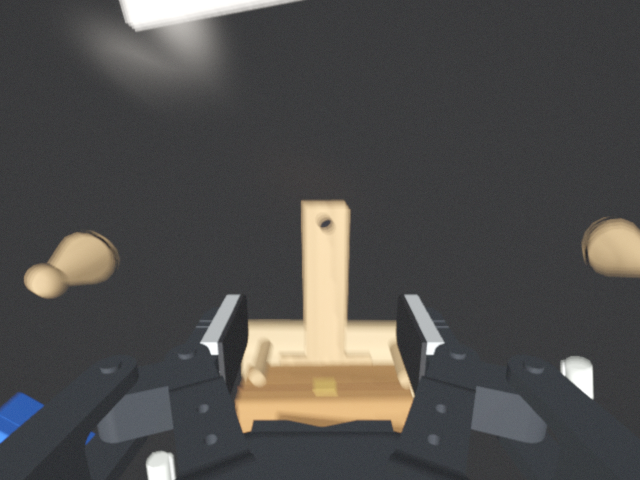

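The handle at (302–350, 200–360) lies centred and aligned between the open pads at (246, 398). The dowels at (258,365) and (400,365) are clear. Descending, then gripping.

Request:
arm_command --commands "0 1.5 0.1 0 0 0 6; 0 1.5 0 0 0 0 6; 0 1.5 0 0 0 0 6; 0 1.5 0 0 0 0 6; 0 1.5 0 0 0 0 6; 0 1.3 0 0 0 0 6; 0 0.9 0 0 0 0 6; 0 0.6 0 0 0 0 6; 0 0.3 0 0 0 0 6; 0 0 0 0 0 0 6"

```text
time_s: 2.65
tool_pos: [0.5461, -0.0341, 0.0036]
eef_rot: [[0.996, -0.001, 0.09], [-0.09, 0.002, 0.996], [-0.001, -1.0, 0.002]]
force: [0.2, 0.9, -0.2]
gripper_width: 0.0597
```

Request:
arm_command --commands "0 0 0 0 0 0 4; 0 0 0 0 0 0 3.2; 0 0 0 0 0 0 2.6; 0 0 0 0 0 0 2; 0 0 0 0 0 0 2; 0 0 0 0 0 0 2; 0 0 0 0 0 0 2" --grip_force 70

```text
time_s: 3.23
tool_pos: [0.5469, -0.0341, 0.0045]
eef_rot: [[0.996, 0.002, 0.09], [-0.09, 0.002, 0.996], [0.001, -1.0, 0.002]]
force: [-0.6, 0.6, 3.7]
gripper_width: 0.0257
```

```bash
python3 - <<'E'
from h import *
c=cam("wrist"); d=cam("side"); cv2.imwrite("pics/g1.png",np.hstack([cv2.resize(c["frame"],(400,300)),cv2.resize(d["frame"][200:340,260:420],(400,350))[:300]]))
s=bot.get_state(); print(s["force"],s["ft_torque"])
E
```

```text
[0.96687432 1.20600017 5.00632957] [-0.0506073  -0.14856461  0.04974342]
```

View pics/g1.png

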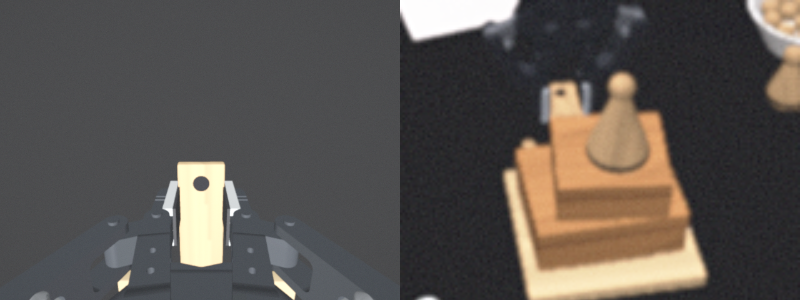

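The handle is gripped: the pads are on both sides and the stack is untouched. There is about 5 N of upward force, so I lift slightly to relieve it and then pull slowly along tool z.

Request:
arm_command --commands "0 -0.08 0 0 0 0 2; 0 0 0.1 0 0 0 2; 0 0 0.2 0 0 0 2; 0 0 0.3 0 0 0 2; 0 0 0.4 0 0 0 2; 0 0 0.4 0 0 0 2"

```text
time_s: 3.83
tool_pos: [0.547, -0.0219, 0.0047]
eef_rot: [[0.996, -0.001, 0.092], [-0.092, -0.0, 0.996], [-0.001, -1.0, -0.0]]
force: [0.1, -6.9, 3.6]
gripper_width: 0.0258
```

```bash
python3 - <<'E'
from h import *
s=bot.get_state();print(s["tool_pos"],s["force"],s["ft_torque"],s["gripper_width"])
c=cam("top"); f=c["frame"]; hsv=cv2.cvtColor(f,cv2.COLOR_BGR2HSV); W=world(c); z=W[...,2]
for n,a,b in(("large",.050,.064),("small",.086,.101),("tip",.15,.17)):
    k=(z>a)&(z<b); k[:, :322]=0; k[:,400:]=0; k[:205]=0; k[282:]=0
    P=W[k]; print(n,len(P),P.mean(0).round(4), P[:,1].max().round(4))
c0=np.load("top0.npy",allow_pickle=True).item(); W=world(c0);z=W[...,2]
for n,a,b in(("large",.050,.064),("small",.086,.101),("tip",.15,.17)):
    k=(z>a)&(z<b); k[:, :322]=0; k[:,400:]=0; k[:205]=0; k[282:]=0
    P=W[k]; print("start",n,len(P),P.mean(0).round(4), P[:,1].max().round(4))
E
```

```text
[ 0.54698737 -0.02186292  0.00466767] [ 0.06658133 -6.89961731  3.61673122] [-1.4915409   0.03545073 -0.03757574] 0.025806655449021273
large 769 [ 0.5159 -0.1479  0.0578] -0.1071
small 1108 [ 0.5343 -0.1651  0.0932] -0.1229
tip 73 [ 0.54   -0.1728  0.1603] -0.165
start large 766 [ 0.5171 -0.1537  0.0577] -0.1071
start small 1109 [ 0.536  -0.17    0.0931] -0.129
start tip 73 [ 0.542  -0.1782  0.1595] -0.1705
```

The boxes followed about 6 mm and are now stopped by the dowels, with a pull of about 7 N. Continuing.

Request:
arm_command --commands "0 0 0.4 0 0 0 2; 0 0 0.5 0 0 0 2; 0 0 0.5 0 0 0 2; 0 0 0.5 0 0 0 2; 0 0 0.5 0 0 0 2; 0 0 0.5 0 0 0 2; 0 0 0.5 0 0 0 2; 0 0 0.4 0 0 0 2"

```text
time_s: 4.55
tool_pos: [0.5501, 0.0163, 0.0045]
eef_rot: [[0.996, -0.001, 0.091], [-0.091, -0.0, 0.996], [-0.001, -1.0, -0.0]]
force: [-1.0, -6.3, 1.9]
gripper_width: 0.0262
```

```bash
cat > chk.py <<'E'
from h import *
s=bot.get_state();print(s["time_s"],s["tool_pos"],s["force"],s["ft_torque"],s["gripper_width"])
c=cam("top"); W=world(c); z=W[...,2]; hsv=cv2.cvtColor(c["frame"],cv2.COLOR_BGR2HSV)
for n,a,b in(("large",.046,.064),("small",.080,.101),("tip",.14,.17)):
    k=(z>a)&(z<b)&(hsv[...,1]>60); k[:, :322]=0; k[:,400:]=0; k[:205]=0; k[282:]=0
    P=W[k]; A=np.c_[P[:,:2],np.ones(len(P))]; print(n,len(P),P.mean(0).round(4),"slope",np.linalg.lstsq(A,P[:,2],rcond=None)[0][:2].round(3))
E
python3 chk.py
```

```text
4.55 [0.55011934 0.01627186 0.00448401] [-1.01641697 -6.33253344  1.8948095 ] [-1.35712556  0.02654745 -0.03813465] 0.026184888411589946
large 823 [ 0.516  -0.1469  0.0573] slope [-0.001 -0.021]
small 1134 [ 0.5338 -0.1649  0.093 ] slope [ 0.012 -0.005]
tip 78 [ 0.5398 -0.1733  0.159 ] slope [ 0.34  -0.263]
```

Request:
arm_command --commands "0 0 0.4 0 0 0 2; 0 0 0.5 0 0 0 2; 0 0 0.6 0 0 0 2; 0 0 0.6 0 0 0 2; 0 0 0.6 0 0 0 2; 0 0 0.6 0 0 0 2; 0 0 0.6 0 0 0 2; 0 0 0.6 0 0 0 2; 0 0 0.6 0 0 0 2; 0 0 0.6 0 0 0 2"

```text
time_s: 5.43
tool_pos: [0.556, 0.0755, 0.0049]
eef_rot: [[0.996, -0.0, 0.089], [-0.089, 0.002, 0.996], [-0.0, -1.0, 0.002]]
force: [-0.9, 0.1, -1.3]
gripper_width: 0.026
```

```bash
cat >> chk.py <<'E'
m=cv2.inRange(hsv,(5,60,60),(28,255,255)); print("z col profile, handle/blade end y:")
import sys
cv2.imwrite(f"pics/{sys.argv[1]}.png",np.hstack([cv2.resize(c["frame"][180:300,200:420],(440,240)),cv2.resize(cam("side")["frame"][160:340,240:420],(360,360))[60:300]])) if len(sys.argv)>1 else 0
E
python3 chk.py p2
```

```text
5.4333 [0.55596345 0.07546551 0.00493321] [-0.94372068  0.05229679 -1.26249743] [0.0465016  0.01156122 0.06961481] 0.025961648889454198
large 825 [ 0.5184 -0.1457  0.052 ] slope [-0.004 -0.007]
small 1146 [ 0.5341 -0.1672  0.0874] slope [ 0.001 -0.016]
tip 69 [ 0.5384 -0.1802  0.1541] slope [ 0.223 -0.092]
z col profile, handle/blade end y:
```

View pics/p2.png

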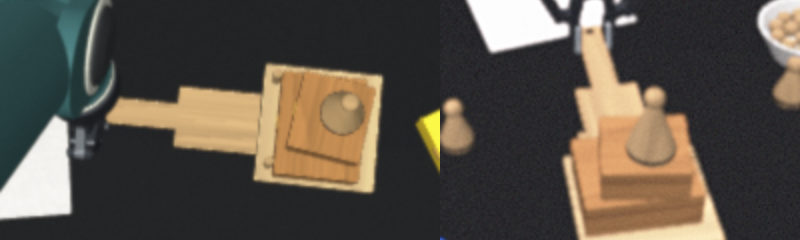

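The stack has settled level on the slab: the box tops read 52 and 87 mm, exactly 6 mm lower. The cone is upright and the blade is almost off the slab. Next I pull the last bit clear, lift, and carry it over the sheet.

Request:
arm_command --commands "0 0 0.5 0 0 0 2; 0 0 0.8 0 0 0 2; 0 0 0.9 0 0 0 2; 0 -0.3 0.9 0 0 0 2; 0 -0.6 0.9 0 0 0 2; 0 -0.8 0.8 0 0 0 2; 0 -0.8 0.6 0 0 0 2; 0 -0.6 0.4 0 0 0 2; 0 -0.3 0.2 0 0 0 2; 0 0 0 0 0 0 2"

```text
time_s: 6.37
tool_pos: [0.5621, 0.1348, 0.0403]
eef_rot: [[0.996, 0.002, 0.089], [-0.089, 0.003, 0.996], [0.002, -1.0, 0.003]]
force: [0.5, -0.0, -0.1]
gripper_width: 0.0256
```

```bash
python3 chk.py; python3 - <<'E'
from h import *
plan([.5145,.324,.045],.083,18,2)
E
```

```text
6.3667 [0.56210185 0.1348375  0.04029328] [ 0.48547338 -0.04623064 -0.0980997 ] [ 0.04281437 -0.02317217 -0.00094327] 0.025635678439196688
large 831 [ 0.5183 -0.1457  0.052 ] slope [-0.001 -0.002]
small 1146 [ 0.534  -0.1672  0.0875] slope [-0.001 -0.009]
tip 70 [ 0.5385 -0.18    0.154 ] slope [ 0.198 -0.091]
z col profile, handle/blade end y:
-0.4 -0 1 -0 -0.5 0 2; -0.3 -0 1 -0 -0.6 0 2; -0.3 -0 1 -0 -0.5 0 2; -0.3 -0 1 -0 -0.6 0 2; -0.3 -0 1 -0 -0.5 0 2; -0.3 -0 1.1 -0 -0.6 0 2; -0.3 -0 1.1 -0 -0.5 0 2; -0.3 -0 1.1 -0 -0.6 0 2; -0.3 -0 1.1 -0 -0.5 0 2; -0.3 -0.1 1 -0 -0.6 0 2
-0.3 -0 1.1 -0 -0.5 0 2; -0.2 -0.1 1.1 -0 -0.6 0 2; -0.2 -0 1 -0 -0.5 0 2; -0.2 -0.1 1.1 -0 -0.6 0 2; -0.2 -0 1.1 -0 -0.5 0 2; -0.2 -0.1 1 -0 -0.6 0 2; -0.2 -0 1.1 -0.1 -0.5 0 2; -0.27 -0.1 1.02 -0 -0.6 0.1 2
end [0.5145 0.324  0.045 ]
```

Request:
arm_command --commands "-0.3 0 1 0 -0.5 0 2; -0.3 0 1 0 -0.6 0 2; -0.3 0 1 0 -0.5 0 2; -0.3 0 1 0 -0.6 0 2; -0.3 0 1 0 -0.5 0 2; -0.3 0 1.1 0 -0.6 0 2; -0.3 0 1.1 0 -0.5 0 2; -0.3 0 1.1 0 -0.6 0 2; -0.3 0 1.1 0 -0.5 0 2; -0.3 0 1 0 -0.6 0 2"

```text
time_s: 7.25
tool_pos: [0.5359, 0.2408, 0.0393]
eef_rot: [[1.0, 0.0, -0.008], [0.008, 0.002, 1.0], [0.0, -1.0, 0.002]]
force: [0.1, -0.3, 0.3]
gripper_width: 0.0261
```

Request:
arm_command --commands "-0.3 0 1.1 0 -0.5 0 2; -0.3 0 1.1 0 -0.6 0 2; -0.2 0 1 0 -0.5 0 2; -0.2 0 1.1 0 -0.6 0 2; -0.2 0 1.1 0 -0.5 0 2; -0.2 0 1 0 -0.6 0 2; -0.2 0 1.1 0 -0.5 0 2; -0.3 0 0.8 0 -0.6 0 2; 0 0 0 0 0 0 2; 0 0 0 0 0 0 2"

```text
time_s: 8.08
tool_pos: [0.5138, 0.322, 0.0393]
eef_rot: [[0.996, -0.0, -0.084], [0.084, 0.002, 0.996], [0.0, -1.0, 0.002]]
force: [0.1, 0.9, -1.4]
gripper_width: 0.026
```

```bash
cat > pad.py <<'E'
from h import *
import sys
s=bot.get_state();print(s["time_s"],s["tool_pos"].round(4),s["force"].round(2),s["gripper_width"])
for n in("top","side"):
    c=cam(n); W=world(c); hsv=cv2.cvtColor(c["frame"],cv2.COLOR_BGR2HSV); m=cv2.inRange(hsv,(5,50,60),(28,255,255))>0
    k=m&(W[...,1]>.1)&(W[...,1]<.42)&(W[...,0]>.42)&(W[...,0]<.62)&(W[...,2]<.1)
    P=W[k]; print(n,len(P))
    if len(P)<20: continue
    r=cv2.minAreaRect(P[:,:2].astype(np.float32)); print(np.round(cv2.boxPoints(r),4).tolist(),np.round(r[1],4))
    A=np.c_[P[:,:2]-[.5206,.2504],np.ones(len(P))]; print("z plane",np.linalg.lstsq(A,P[:,2],rcond=None)[0].round(4), "y rng",P[:,1].min().round(4),P[:,1].max().round(4))
    if n=="side": I=c["frame"]
cv2.imwrite(f"pics/{sys.argv[1]}.png",cv2.resize(I[120:230,210:360],(750,550),interpolation=cv2.INTER_CUBIC))
E
python3 pad.py s1
```

```text
8.0833 [0.5138 0.322  0.0393] [ 0.1   0.91 -1.43] 0.025956968666087293
top 1957
[[0.4790000021457672, 0.3336000144481659], [0.4948999881744385, 0.14380000531673431], [0.5716000199317932, 0.1501999944448471], [0.5558000206947327, 0.3400000035762787]] [0.077  0.1904]
z plane [-0.0173  0.0066  0.0517] y rng 0.1447 0.3374
side 777
[[0.4787999987602234, 0.34369999170303345], [0.49630001187324524, 0.14149999618530273], [0.5595999956130981, 0.1469999998807907], [0.5421000123023987, 0.3492000102996826]] [0.0635 0.2029]
z plane [0.0046 0.0104 0.053 ] y rng 0.1424 0.3475
```

View pics/s1.png

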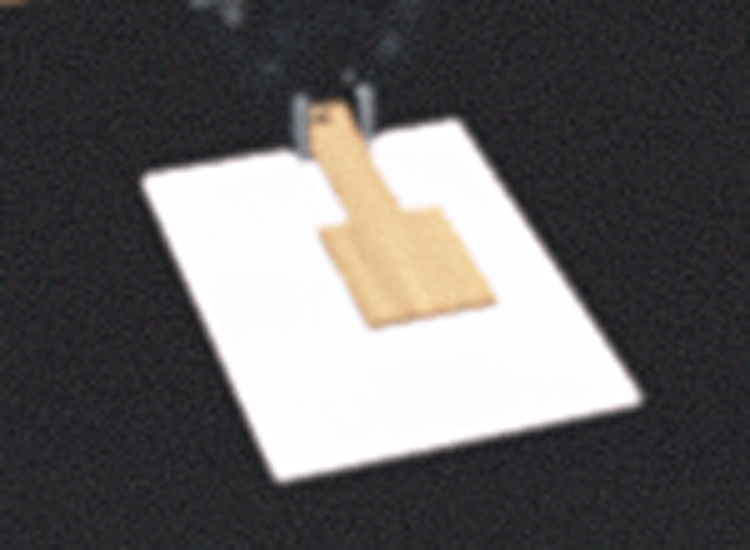

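The paddle is held level (top at about 53 mm) over the middle of the sheet, with its blade at (325–495, 210–325) in the crop and sheet visible on all sides. I lower it, watching the force.

Request:
arm_command --commands "0 0.5 0 0 0 0 2; 0 0.8 0 0 0 0 2; 0 0.8 0 0 0 0 2; 0 0.6 0 0 0 0 2; 0 0.4 0 0 0 0 2; 0 0.3 0 0 0 0 2; 0 0.2 0 0 0 0 2; 0 0.1 0 0 0 0 2; 0 0 0 0 0 0 2"

```text
time_s: 8.93
tool_pos: [0.5143, 0.3216, 0.0025]
eef_rot: [[0.997, 0.0, -0.083], [0.083, 0.002, 0.997], [0.0, -1.0, 0.002]]
force: [0.4, -0.2, -1.0]
gripper_width: 0.0258
```

Request:
arm_command --commands "0 0.1 0 0 0 0 2; 0 0 0 0 0 0 2"

```text
time_s: 9.1
tool_pos: [0.5145, 0.3218, 0.0022]
eef_rot: [[0.997, 0.001, -0.083], [0.083, 0.002, 0.997], [0.001, -1.0, 0.002]]
force: [-0.7, -0.4, 4.1]
gripper_width: 0.0259
```

Request:
arm_command --commands "0 0.1 0 0 0 0 2; 0 0 0 0 0 0 2"

```text
time_s: 9.27
tool_pos: [0.5145, 0.3218, 0.0021]
eef_rot: [[0.997, 0.0, -0.083], [0.083, 0.003, 0.997], [0.0, -1.0, 0.003]]
force: [-3.5, -2.3, 12.1]
gripper_width: 0.0256
```

Contact at TCP z ≈ 2.2 mm: the fingertips are on the card, with the paddle still about 7.5 mm above it. I back off and pitch about the jaw axis so the blade edge rests on the sheet before release.

Request:
arm_command --commands "0 -0.25 0 0 0 0 2; 0 0 0 0.8 0 0 2; 0 0 0 0.8 0 0 2; 0 0 0 0.6 0 0 2; 0 0 0 0 0 0 2"

```text
time_s: 9.68
tool_pos: [0.5143, 0.3205, 0.0027]
eef_rot: [[0.997, -0.003, -0.081], [0.081, 0.04, 0.996], [-0.0, -0.999, 0.04]]
force: [1.2, -0.0, -1.7]
gripper_width: 0.0262
```

Request:
arm_command --commands "0 0 0 0.4 0 0 2; 0 0 0 0.2 0 0 2; 0 0 0 0 0 0 2"

```text
time_s: 9.93
tool_pos: [0.5143, 0.3213, 0.0029]
eef_rot: [[0.997, -0.004, -0.082], [0.082, 0.051, 0.995], [0.0, -0.999, 0.051]]
force: [-0.4, 0.4, 0.3]
gripper_width: 0.0255
```

```bash
python3 pad.py s2; python3 -c "
from h import *;s=bot.get_state();print(s['force'],s['ft_torque'])"
```

```text
9.9333 [0.5143 0.3213 0.0029] [-0.37  0.39  0.31] 0.025530122245339973
top 1775
[[0.47940000891685486, 0.3239000141620636], [0.4952999949455261, 0.1428000032901764], [0.5630999803543091, 0.14869999885559082], [0.5472000241279602, 0.32989999651908875]] [0.068  0.1819]
z plane [-0.0152  0.0498  0.0128] y rng 0.1431 0.327
side 802
[[0.4790000021457672, 0.3384000062942505], [0.4968999922275543, 0.13819999992847443], [0.5601000189781189, 0.14390000700950623], [0.5421000123023987, 0.3440000116825104]] [0.0634 0.2009]
z plane [-0.0086  0.0475  0.0136] y rng 0.1392 0.3416
[ 0.36018114 -0.03949044  0.40986957] [-0.09322519  0.01311795 -0.01809719]
```

The blade edge is on the sheet (its underside there is at about 2 mm, slope 0.05). I loosen gradually so the handle slides down between the pads.

Request:
arm_command --commands "0 0 0 0 0 0 2.5; 0 0 0 0 0 0 2.6; 0 0 0 0 0 0 2.65; 0 0 0 0 0 0 2.7; 0 0 0 0 0 0 2.75; 0 0 0 0 0 0 2.8; 0 0 0 0 0 0 2.85; 0 0 0 0 0 0 2.9; 0 0 0 0 0 0 2.95; 0 0 0 0 0 0 3" --grip_force 20

```text
time_s: 10.87
tool_pos: [0.5141, 0.3217, 0.003]
eef_rot: [[0.997, -0.004, -0.083], [0.083, 0.05, 0.995], [0.0, -0.999, 0.051]]
force: [-0.4, 0.6, 0.7]
gripper_width: 0.0299
```

```bash
python3 pad.py s3
```

```text
10.8667 [0.5141 0.3217 0.003 ] [-0.41  0.56  0.67] 0.029868746521672002
top 1777
[[0.4790000021457672, 0.328000009059906], [0.49540001153945923, 0.14329999685287476], [0.5623000264167786, 0.14920000731945038], [0.5458999872207642, 0.33399999141693115]] [0.0672 0.1855]
z plane [-0.01    0.0031  0.0081] y rng 0.1441 0.3314
side 758
[[0.48030000925064087, 0.34279999136924744], [0.4959000051021576, 0.14069999754428864], [0.5598000288009644, 0.14569999277591705], [0.5442000031471252, 0.34779998660087585]] [0.0641 0.2027]
z plane [-0.0015  0.0011  0.0089] y rng 0.1417 0.3459
```

The paddle is flat on the sheet (top at 8 mm). I open and retreat straight up.

Request:
arm_command --commands "0 0 0 0 0 0 3.8; 0 0 0 0 0 0 5; 0 0 0 0 0 0 5; 0 -0.5 0 0 0 0 5; 0 -1 0 0 0 0 5; 0 -2 0 0 0 0 5; 0 -3 0 0 0 0 5; 0 -3.5 0 0 0 0 5; 0 -3.5 0 0 0 0 5; 0 -3.5 0 0 0 0 5"

```text
time_s: 11.8
tool_pos: [0.5147, 0.3126, 0.1752]
eef_rot: [[0.997, -0.003, -0.082], [0.082, 0.051, 0.995], [0.001, -0.999, 0.051]]
force: [0.1, 0.5, 0.9]
gripper_width: 0.0502
```

Request:
arm_command --commands "0 -1 2 -1 0 0 5; 0 0 3.5 -1 0 0 5; 0 0 3.5 -1 0 0 5; 0 0 3.5 0 0 0 5; 0 0 3.5 0 0 0 5; -1 0 3 0 0 0 5; -1 0 2 0 0 0 5; 0 0 1 0 0 0 5; 0 0 0 0 0 0 5; 0 0 0 0 0 0 5"

```text
time_s: 12.63
tool_pos: [0.4777, 0.5289, 0.1856]
eef_rot: [[0.997, 0.001, -0.082], [0.082, -0.003, 0.997], [0.001, -1.0, -0.003]]
force: [1.1, -0.1, 0.3]
gripper_width: 0.0499
```

```bash
python3 pad.py s4; python3 chk.py; python3 - <<'E'
from h import *
a=cam("top")["frame"]; b=cam("side")["frame"]; cv2.imwrite("pics/fin.png",np.hstack([cv2.resize(a[60:400,90:560],(400,290)),cv2.resize(b[100:,180:],(400,290))]))
E
```

```text
12.6333 [0.4777 0.5289 0.1856] [ 1.09 -0.13  0.27] 0.04986657945041857
top 1866
[[0.4787999987602234, 0.3418000042438507], [0.4950000047683716, 0.14329999685287476], [0.5619999766349792, 0.14880000054836273], [0.545799970626831, 0.3472999930381775]] [0.0673 0.1992]
z plane [-0.0064 -0.0002  0.0078] y rng 0.1436 0.345
side 753
[[0.4778999984264374, 0.3409999907016754], [0.49619999527931213, 0.1412999927997589], [0.5605999827384949, 0.14720000326633453], [0.5422999858856201, 0.34689998626708984]] [0.0646 0.2006]
z plane [-0.0033  0.0009  0.0089] y rng 0.1421 0.3436
12.7333 [0.47872209 0.52750493 0.18567581] [-0.3646216  -0.37375327  0.43150529] [ 0.05351342 -0.02893001 -0.05958952] 0.05032967630370768
large 829 [ 0.5183 -0.1457  0.052 ] slope [-0.003 -0.011]
small 1154 [ 0.5339 -0.1671  0.0876] slope [ 0.001 -0.015]
tip 70 [ 0.5384 -0.18    0.1541] slope [ 0.141 -0.058]
z col profile, handle/blade end y:
```

View pics/fin.png

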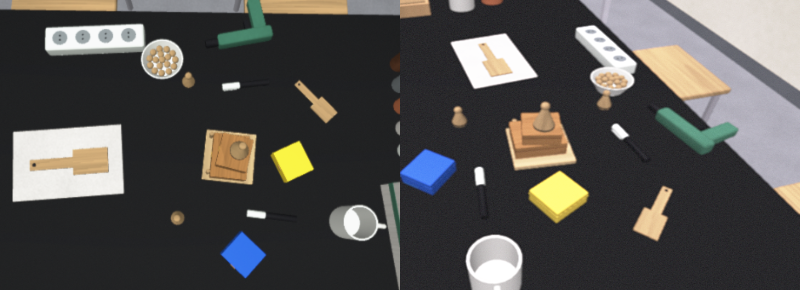

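The paddle lies flat and wholly on the sheet (left panel, 30–108, 148–175). The stack is upright on the stand at (230,155), the bystanders are in place, and the arm is clear. Handing in.

```bash
python3 -c "
from rig import bot; print(bot.job_done())"
```

```text
the job is handed in; nothing more can be done
None
```

The paddle is out from under the stack and lies flat on the white sheet, released. I handed the job in at about 12.8 s of the 48 s allowed.

- **Pull:** I gripped the larger paddle by its handle and drew it straight out between the dowels, with about 7 N of resistance. The boxes followed about 6 mm, then stopped at the dowels. The stack dropped 6 mm onto the stand, with box tops at 52 and 87 mm, both level and the cone upright.
- **Placing:** The paddle is level, with its top at about 8 mm (2 mm card plus 6 mm board). The nearest sheet edge is about 3 cm away.
- **Other things:** In the last pictures the mug, markers, small cones and look-alikes stand where they were. I checked these by eye and did not measure them.

One thing did not go as first planned. The fingertips touched the card (up to 12 N) while the paddle was still about 7.5 mm above it. I backed off, rested the blade edge on the sheet and loosened the grip gradually, so only the handle end came down the last 8 mm or so.

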